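Prise open the bobbin box

TASK

The cover of the grey bobbin box is stiff and has no handle. Pick up the flat-bladed opener, slide its blade into the notch in the front of the box and use the blade to prise the cover up until it stands open by itself, clearly more than half-way to upright; keep the gripper itself off the cover. Then take the opener out and lay it flat on the ironing table.

Things in the scene. Friction and masses are not known exactly. Their poses are not given: they have to be found in the camera images.
- opener_grip (a point): Centre of the black handle of the opener, the only tool with a flat blade (an awl and a screwdriver have round shafts). Loose, 0.09 kg, flat on the table, blade to the robot's left give or take 25 degrees. Handle 80 mm long, 24 wide, 22 high; this point is half-way up, 11 mm above the table. x: along the tool to the blade's end, y across, z up.
- opener_tip (a point): End of the opener's steel blade, 138 mm from opener_grip along the tool's x. The blade is 3 mm thick, 20 mm wide (16 mm over the last 12 mm), at the handle's mid height, and reaches 98 mm beyond the handle.
- notch (a point): Centre of the notch in the outer front face of the fixed box. x level into the box, y along its front, z up. Box 92 mm deep, 130 wide (156 at its foot flanges), 50 high with cover. Notch 60 mm wide, from 25 mm above the table up to the cover's underside at 45 mm (this point: 35 mm). Front wall 4 mm; behind it the box is free down to 14 mm above the table.
- cover (a joint): Hinge of the box's cover, rad: 0 shut, grows as the front edge rises, 1.57 upright, stop at 1.75. The cover is a 92 x 130 x 5 mm plate, flush with the box; the axis runs along notch's y, 92 mm behind notch, 45 mm above the table. The hinge is stiff (0.06 N m: 1 to 2 N at the blade), so the cover stays where it is left.

How it is judged (in metres and radians):
On the way:
1. the cover has been raised at least 15 degrees while the end of the blade is inside the notch or the box, beneath the cover (value of joint cover above 0.26 rad and distance between opener_tip and notch below 0.11 m and x of opener_tip in the frame of notch above 0 m and contact force between opener and cover above 0.05 N), for 0.1 s.
At the end, for the whole second after the job is handed in: The cover stands open by itself at 45 degrees (0.785 rad) or more, and the opener lies flat on the table (handle centre and blade end less than 25 mm above the surface), let go (value of joint cover above 0.785 rad and height (world z) of opener_grip between 0 and 0.025 m and height (world z) of opener_tip between 0 and 0.025 m); the robot touches nothing.
It fails at once if the fingers or the arm press on the cover (more than 1 N) (contact force between any of the fingers, the arm and cover above 1 N).
It also fails if it takes over 61 s, if anything falls off the work surface, if the arm or the gripper's body presses on something with over 40 N, if the wrist force passes 120 N, or if a joint passes its speed limit or range.

ROBOT

A 7-joint arm with a two-finger parallel gripper is mounted at the origin on the work surface; the furniture and walls round the work are solid. World frame = base frame: x ahead of the robot, y to its left, z up, the work surface at z = 0. Lengths are in m, angles in degrees, forces in N, time in s.
With the tool pointing down it reaches from about 0.425 to 0.875 m from the base axis. Payload 4.7 kg.
Tool frame: the origin (TCP) lies at the very end of the fingers, on their centre line; the grasp point (between the pads) lies env.grip_point_offset behind it (env.grip_point_offset is the distance from the TCP to the grasp point, in m); z points along the fingers, y is the direction in which the jaws open and shut (so a half turn about z gives the same grasp; the last joint's range is limited). The gripper opens to 87 mm and grips with 3 to 60 N. Pads are 19 mm wide; open, the fingers measure 117 mm over their backs; the gripper's body (75 mm by 190 mm) begins 51 mm behind the grasp point.
Start: joints at [-70.583, 18.392, -4.016, 83.108, 1.295, 78.541, -3.26], TCP at [0.207, 0.616, 0.223] pointing down, gripper open.
Joint ranges: [-163.93, 163.93], [-17.29, 119.83], [-79.2, 71.16], [3.27, 140.29], [-89.18, 269.18], [5.43, 117.66], [-154.24, 154.24]. Speed limits (degrees/s): [147.25, 147.25, 180, 180, 180, 180, 180].

INTERFACE

Orientations are given as [roll, pitch, yaw] about the fixed x, y, z axes, in that order (R = Rz(yaw) Ry(pitch) Rx(roll)).
In Python, from cell import env gives the robot as it stands.
- The arm moves only by the tool send_rows, never from a script. Its argument "plan" is a list of rows, each a list of 7 numbers: the finger opening in mm, from 0 to 87, then the shift along the tool's x, y, z in mm, then the turn, a rotation vector about the tool's x, y, z in rad. A call has 1 to 12 rows; each row shifts and turns the commanded pose from where the row before left it, along the tool's axes as they then stand; what a row does not reach is not made up. A row lasts 1/10 s, in which the tool goes at most 50 mm and 8.59 degrees, less where a joint would pass 70% of its speed; a pose out of reach is approached as far as the arm can. A call is refused whole if a number of a shift passes 50 or a number of a turn 0.15, either way. A call with a gripper value outside its range is refused whole. The fingers move at their own pace and stop on an object; "grip_force" is the grip in N (left out, the last holds). Time passes only in rows, so rows that do not move let the fingers close. It gives the time, the measured TCP pose, the force and the opening at its end, in the units of the state.
- env.get_obs(): the state, without advancing time (a new reading comes with each control period).
- env.read_camera(name): name is "scene" or "top" or "wrist"; returns the picture (480x640x3 uint8, red, green, blue); there is no depth.
- env.get_calibration(name): a dict with "fx", "fy", "cx", "cy" (pixels), "extrinsics" (4x4, takes a point from camera to world coordinates). Camera axes: x right, y down, z forward; pixel columns grow to the right and rows downward; lengths in m; the calibration is good to about 2 mm. A picture is of the moment at which its call begins: read the wrist's pose just before it. get_calibration takes no time and is no camera call; for the wrist camera it gives the pose at the moment of the call.
- env.sign_off(): hands the job in, once; it reports no verdict.
Trained networks look in the newest picture that a camera, given by its name, has taken for a name from the list of things; names that differ only in an ending like _2 or _b are one class to them, and where a whole thing is asked for, a point or a joint stands for the part that bears it (a point fixed in the world has none). Each returns a list of dicts, best first, with "confidence" (0 to 1); they miss things now and then, are a little off and sometimes report something else, mostly with a low value. They report only what shows in the picture. A call takes as long as a camera call.
- env.regions_of(camera, query): "region" (480x640 bool, what is visible of it) and "rect" ([left, top, right, bottom] in pixels, round what is visible of it).
The state is a dict: "time_s": time; "qpos": joint angles; "joint_velocities": joint speeds; "effort": joint torques, N m; "tool_pos": TCP position; "tool_rot": TCP orientation; "force": force on the tool from outside, world axes, zero at the start; "wrist_torque": the same for the moment, N m; "grip_width": finger opening in m.
Only numpy, scipy, OpenCV 4.12 (cv2) and the standard library are available. Lean on these libraries where they do the work, as an engineer would, in place of code of your own. Each camera call takes 0.05 s, during which the arm holds its last target. There are 200 camera calls.

## Working session

There is one attempt and no reset: what is moved stays moved. The work goes in short steps, Python scripts to look and compute and a tool call to move; the robot and the scene stay as the last step left them, time stands still between calls to the robot, and variables do not carry over. Pictures are saved under pics/ and viewed, about 8 in all and at most 12, crops included, and the job is handed in when it is done.

Besides the shell and the picture viewer there is one more tool, called after "Call:" as name(argument=value, ...), one argument or row to a line, values as JSON. send_rows: Moves the arm, as the interface text tells. Its arguments: {"type":"object","properties":{"plan":{"type":"array"},"grip_force":{"type":"number"}},"required":["plan"]}

```bash
mkdir -p pics; ls; cat > h.py <<'E'
import numpy as np,cv2
from cell import env
from scipy.spatial.transform import Rotation as R
def pic(c,fn,crop=None,s=1):
    im=env.read_camera(c)[:,:,::-1]
    if crop: im=im[crop[1]:crop[3],crop[0]:crop[2]]
    if s!=1: im=cv2.resize(im,None,fx=s,fy=s,interpolation=cv2.INTER_CUBIC)
    cv2.imwrite('pics/'+fn,im)
def ray(c,u,v,z,cal=None):
    k=cal or env.get_calibration(c);E=np.array(k['extrinsics'])
    d=E[:3,:3]@[(u-k['cx'])/k['fx'],(v-k['cy'])/k['fy'],1];o=E[:3,3]
    return o+d*(z-o[2])/d[2]
def proj(c,p):
    k=env.get_calibration(c);E=np.array(k['extrinsics'])
    q=E[:3,:3].T@(np.array(p)-E[:3,3]);return [k['fx']*q[0]/q[2]+k['cx'],k['fy']*q[1]/q[2]+k['cy']]
E
python3 - <<'E'
from h import *
pic('top','top1.png');
for q in ['opener_grip','cover']:
  for r in env.regions_of('top',q):
    m=r['region'].astype(np.uint8);print(q,r['confidence'],r['rect'],m.sum(),cv2.minAreaRect(cv2.findNonZero(m)))
pic('scene','sc1.png')
for q in ['opener_grip','cover']:
  for r in env.regions_of('scene',q):
    m=r['region'].astype(np.uint8);print(q,r['confidence'],r['rect'],m.sum(),cv2.minAreaRect(cv2.findNonZero(m)))
o=env.get_obs();print(o['time_s'],o['tool_pos'],o['tool_rot'],env.grip_point_offset)
for c in ['top','scene','wrist']:
  k=env.get_calibration(c);print(c,k['fx'],np.round(k['extrinsics'],3).tolist())
E
```

```text
pics
opener_grip 0.87 [277.3, 301.2, 386.9, 317.1] 1343 ((329.98040771484375, 309.43170166015625), (14.577544212341309, 106.28166961669922), 88.02507019042969)
cover 0.84 [316.2, 154.0, 402.2, 216.8] 4445 ((357.42913818359375, 185.7646942138672), (81.17040252685547, 56.842159271240234), 4.68589973449707)
opener_grip 0.67 [373.8, 226.9, 406.0, 304.9] 1042 ((390.1180419921875, 265.4956970214844), (80.51129150390625, 14.823714256286621), 76.60750579833984)
cover 0.94 [235.5, 205.6, 299.2, 258.5] 2884 ((266.72589111328125, 234.8375701904297), (58.42258071899414, 54.432743072509766), 4.085616588592529)
0.3 [0.20736729 0.61583984 0.2221718 ] [-1.79962141e+02  3.90521997e-03  1.61396723e+02] 0.0187
top 524.8929474212987 [[-0.007, -0.995, 0.099, 0.45], [-1.0, 0.008, 0.005, 0.017], [-0.005, -0.099, -0.995, 0.895], [0.0, 0.0, 0.0, 1.0]]
scene 590.0600096927474 [[-0.999, 0.028, -0.033, 0.589], [0.043, 0.676, -0.735, 0.705], [0.002, -0.736, -0.677, 0.698], [0.0, 0.0, 0.0, 1.0]]
wrist 407.18520402596016 [[0.319, 0.912, 0.257, 0.137], [0.948, -0.307, -0.087, 0.64], [-0.001, 0.271, -0.963, 0.385], [0.0, 0.0, 0.0, 1.0]]
```

View both.

View pics/top1.png

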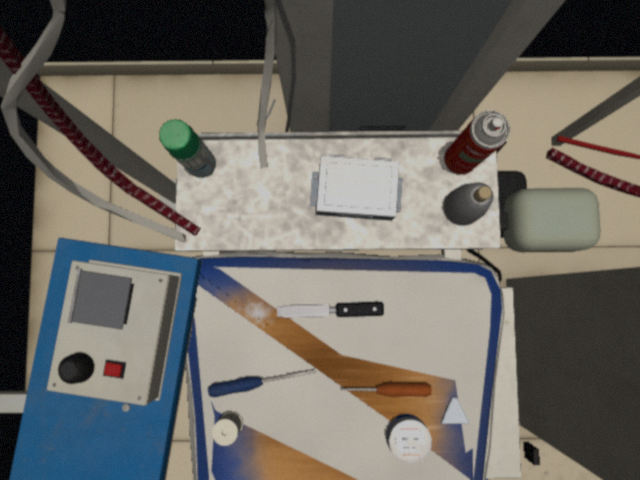

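View pics/sc1.png

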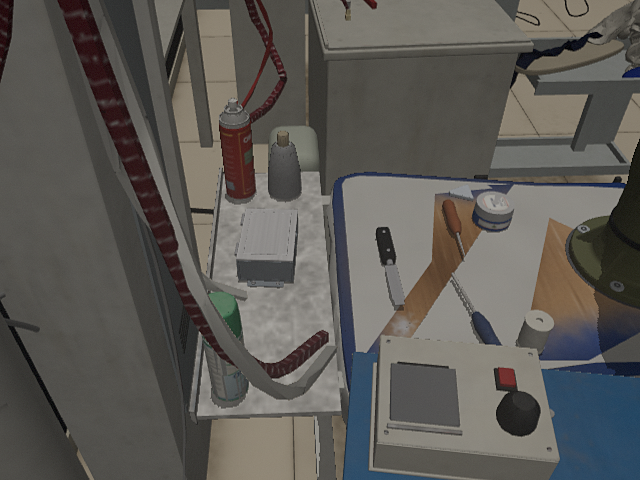

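```bash
python3 - <<'E'
from h import *
env.read_camera('top')
r=env.regions_of('top','opener_grip')[0];m=r['region'].astype(np.uint8)
ys,xs=np.nonzero(m)
P=np.array([ray('top',u,v,0.011) for u,v in zip(xs,ys)])
c=P.mean(0);w,V=np.linalg.eigh(np.cov((P-c)[:,:2].T));ax=V[:,1]*np.sign(V[1,1]);t=(P-c)[:,:2]@ax
print('opener',c,np.degrees(np.arctan2(ax[1],ax[0])),t.min(),t.max())
for lo in np.arange(t.min(),t.max(),.015):
    k=(t>=lo)&(t<lo+.015);s=(P-c)[:,:2][k]@[-ax[1],ax[0]];print(round(lo,3),np.round([s.min(),s.max()],4),(c[:2]+ax*lo).round(3))
r=env.regions_of('top','cover')[0];m=r['region'].astype(np.uint8)
b=cv2.boxPoints(cv2.minAreaRect(cv2.findNonZero(m)));print(b)
print(np.round([ray('top',*p,0.05) for p in b],4))
E
```

```text
opener [ 4.25287017e-01 -3.82130875e-04  1.10000000e-02] 91.42888249408202 -0.08345966434736031 0.09408647329584487
-0.083 [-0.0116  0.0119] [ 0.427 -0.084]
-0.068 [-0.0121  0.0116] [ 0.427 -0.069]
-0.053 [-0.0121  0.0111] [ 0.427 -0.054]
-0.038 [-0.0114  0.0121] [ 0.426 -0.039]
-0.023 [-0.0118  0.0118] [ 0.426 -0.024]
-0.008 [-0.0102  0.0114] [ 0.425 -0.009]
0.007 [-0.0094  0.0091] [0.425 0.006]
0.022 [-0.0099  0.01  ] [0.425 0.021]
0.037 [-0.0101  0.0099] [0.424 0.036]
0.052 [-0.009   0.0094] [0.424 0.051]
0.067 [-0.0097  0.009 ] [0.424 0.066]
0.082 [-0.0098  0.0068] [0.423 0.081]
[[314.88046 210.96687]
 [318.98813 154.82841]
 [399.31418 160.70592]
 [395.2065  216.84438]]
[[ 0.5854  0.0287  0.05  ]
 [ 0.6788  0.0213  0.05  ]
 [ 0.6678 -0.1105  0.05  ]
 [ 0.5747 -0.1018  0.05  ]]
```

```bash
cat >> h.py <<'E'
def rows(wps,grip,cur=None):
    """wps: list of (pos, rpy deg, n rows)."""
    o=env.get_obs();p=np.array(o['tool_pos']);r=R.from_euler('xyz',o['tool_rot'],degrees=True)
    if cur: p=np.array(cur[0]);r=R.from_euler('xyz',cur[1],degrees=True)
    out=[]
    for q,e,n in wps:
        q=np.array(q);rt=R.from_euler('xyz',e,degrees=True);dv=(r.inv()*rt).as_rotvec()/n;p0=p.copy()
        for i in range(n):
            t=p0+(q-p0)*(i+1)/n;s=r.inv().apply(t-p)*1000
            row=[grip]+[round(x) for x in s]+[round(x,3) for x in dv];out.append(row)
            p=p+r.apply(np.array(row[1:4])/1000);r=r*R.from_rotvec(row[4:])
    for k in range(0,len(out),12): print(str(out[k:k+12]).replace(' ',''))
    print('end',p.round(4),r.as_euler('xyz',degrees=True).round(2))
E
python3 - <<'E'
from h import *
rows([((0.40,0.35,0.22),(180,0,168),7),((0.45,-0.03,0.20),(180,0,175),9)],87)
E
```

```text
[[87,-38,-27,0,np.float64(-0.0),np.float64(0.0),np.float64(-0.016)],[87,-38,-28,1,np.float64(-0.0),np.float64(0.0),np.float64(-0.016)],[87,-37,-29,0,np.float64(-0.0),np.float64(0.0),np.float64(-0.016)],[87,-37,-29,0,np.float64(-0.0),np.float64(0.0),np.float64(-0.016)],[87,-36,-29,1,np.float64(-0.0),np.float64(0.0),np.float64(-0.016)],[87,-36,-30,0,np.float64(-0.0),np.float64(0.0),np.float64(-0.016)],[87,-36,-31,1,np.float64(-0.0),np.float64(0.0),np.float64(-0.016)],[87,-14,-40,2,np.float64(-0.0),np.float64(0.0),np.float64(-0.014)],[87,-14,-40,2,np.float64(-0.0),np.float64(0.0),np.float64(-0.014)],[87,-13,-41,3,np.float64(-0.0),np.float64(0.0),np.float64(-0.014)],[87,-13,-41,2,np.float64(-0.0),np.float64(0.0),np.float64(-0.014)],[87,-12,-40,2,np.float64(-0.0),np.float64(0.0),np.float64(-0.014)]]
[[87,-11,-41,2,np.float64(-0.0),np.float64(0.0),np.float64(-0.014)],[87,-11,-42,2,np.float64(-0.0),np.float64(0.0),np.float64(-0.014)],[87,-11,-41,2,np.float64(-0.0),np.float64(0.0),np.float64(-0.014)],[87,-9,-41,3,np.float64(-0.0),np.float64(0.0),np.float64(-0.014)]]
end [ 0.4496 -0.0295  0.1996] [-180.      0.    175.03]
```

Call:
send_rows(
  plan=[
    [87, -38, -27, 0, 0, 0, -0.016],
    [87, -38, -28, 1, 0, 0, -0.016],
    [87, -37, -29, 0, 0, 0, -0.016],
    [87, -37, -29, 0, 0, 0, -0.016],
    [87, -36, -29, 1, 0, 0, -0.016],
    [87, -36, -30, 0, 0, 0, -0.016],
    [87, -36, -31, 1, 0, 0, -0.016],
    [87, -14, -40, 2, 0, 0, -0.014],
    [87, -14, -40, 2, 0, 0, -0.014],
    [87, -13, -41, 3, 0, 0, -0.014],
    [87, -13, -41, 2, 0, 0, -0.014],
    [87, -12, -40, 2, 0, 0, -0.014],
  ],
)

```text
time_s: 1.65
tool_pos: [0.4281, 0.1376, 0.2088]
tool_rot: [180.0, 0.0, 171.8]
force: [0.8, 0.5, -0.0]
grip_width: 0.087
```

Call:
send_rows(
  plan=[
    [87, -11, -41, 2, 0, 0, -0.014],
    [87, -11, -42, 2, 0, 0, -0.014],
    [87, -11, -41, 2, 0, 0, -0.014],
    [87, -9, -41, 3, 0, 0, -0.014],
    [87, 0, 0, 0, 0, 0, 0],
    [87, 0, 0, 0, 0, 0, 0],
  ],
)

```text
time_s: 2.25
tool_pos: [0.4496, -0.03, 0.1997]
tool_rot: [179.9, 0.0, 174.9]
force: [-0.8, 0.7, -0.8]
grip_width: 0.0869
```

```bash
sed -i 's/\[round(x,3) for x in dv\]/[float(round(x,3)) for x in dv]/' h.py; python3 - <<'E'
from h import *
o=env.get_obs();print(o['time_s'],o['tool_pos'],o['tool_rot'],o['qpos'])
pic('wrist','w1.png')
for q in ['opener_grip','cover']:
  for r in env.regions_of('wrist',q)[:1]:
    m=r['region'].astype(np.uint8)
    b=cv2.boxPoints(cv2.minAreaRect(cv2.findNonZero(m)));print(q,r['confidence'],b.tolist())
    print(np.round([ray('wrist',*p,0.05 if q=='cover' else .011) for p in b],4))
print(proj('wrist',[.58,-.0365,.035]),proj('wrist',[.58,-.0365,.0]),proj('wrist',[.4265,-.044,.011]),proj('wrist',[.423,.0935,.011]))
E
```

```text
2.25 [ 0.4496226  -0.03001594  0.19974415] [1.79942960e+02 1.55725442e-02 1.74876032e+02] [-31.31582415  -7.28937622  29.69544134 112.72137878   3.69915502
  73.6290134   82.01342423]
opener_grip 0.61 [[253.3413848876953, 171.07318115234375], [461.5487365722656, 147.93905639648438], [465.02435302734375, 179.21954345703125], [256.8169860839844, 202.35366821289062]]
[[ 0.4144 -0.0844  0.011 ]
 [ 0.41    0.094   0.011 ]
 [ 0.4369  0.0972  0.011 ]
 [ 0.4419 -0.085   0.011 ]]
cover 0.64 [[252.0, 361.0], [399.0, 361.0], [399.0, 409.0], [252.0, 409.0]]
[[ 0.5745 -0.1     0.05  ]
 [ 0.5853  0.0283  0.05  ]
 [ 0.6351  0.0266  0.05  ]
 [ 0.6239 -0.1065  0.05  ]]
[np.float64(324.70599063154776), np.float64(351.64750806957454)] [np.float64(324.54983890313247), np.float64(332.1588777117177)] [np.float64(301.3109317684694), np.float64(181.05815348067765)] [np.float64(460.7097507445426), np.float64(163.56575392347813)]
```

View pics/w1.png

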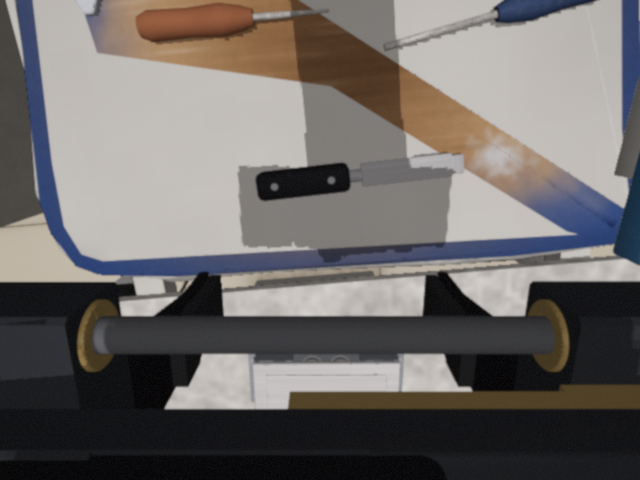

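```bash
python3 - <<'E'
from h import *
rows([((0.4258,-0.024,0.08),(180,0,91.4),11),((0.4258,-0.024,0.003),(180,0,91.4),3)],87)
E
```

```text
[[87,2,0,11,0.0,-0.0,0.133],[87,2,0,11,0.0,-0.0,0.133],[87,3,0,11,0.0,-0.0,0.133],[87,2,-1,11,0.0,-0.0,0.133],[87,2,-1,10,0.0,-0.0,0.133],[87,1,-1,11,0.0,-0.0,0.133],[87,2,-2,11,0.0,-0.0,0.133],[87,2,-1,11,0.0,-0.0,0.133],[87,1,-2,11,0.0,-0.0,0.133],[87,1,-2,11,0.0,-0.0,0.133],[87,0,-2,11,0.0,-0.0,0.133],[87,0,0,26,0.0,-0.0,-0.0]]
[[87,0,0,25,0.0,-0.0,-0.0],[87,0,0,26,0.0,-0.0,-0.0]]
end [ 0.4259 -0.0243  0.0026] [ 1.7999e+02 -2.0000e-02  9.1340e+01]
```

Call:
send_rows(
  plan=[
    [87, 2, 0, 11, 0, 0, 0.133],
    [87, 2, 0, 11, 0, 0, 0.133],
    [87, 3, 0, 11, 0, 0, 0.133],
    [87, 2, -1, 11, 0, 0, 0.133],
    [87, 2, -1, 10, 0, 0, 0.133],
    [87, 1, -1, 11, 0, 0, 0.133],
    [87, 2, -2, 11, 0, 0, 0.133],
    [87, 2, -1, 11, 0, 0, 0.133],
    [87, 1, -2, 11, 0, 0, 0.133],
    [87, 1, -2, 11, 0, 0, 0.133],
    [87, 0, -2, 11, 0, 0, 0.133],
    [60, 0, 0, 26, 0, 0, 0],
  ],
)

```text
time_s: 3.6
tool_pos: [0.4276, -0.0242, 0.0545]
tool_rot: [179.8, -0.1, 91.2]
force: [0.5, 0.5, -0.5]
grip_width: 0.0842
```

Call:
send_rows(
  plan=[
    [60, 0, 0, 25, 0, 0, 0],
    [60, 0, 0, 25, 0, 0, 0],
    [60, 0, 0, 0, 0, 0, 0],
    [60, 0, 0, 0, 0, 0, 0],
  ],
)

```text
time_s: 4.0
tool_pos: [0.4257, -0.0248, 0.0033]
tool_rot: [-179.9, 0.0, 91.3]
force: [1.4, 0.5, 0.4]
grip_width: 0.0618
```

Call:
send_rows(
  grip_force=45,
  plan=[
    [0, 0, 0, 0, 0, 0, 0],
    [0, 0, 0, 0, 0, 0, 0],
    [0, 0, 0, 0, 0, 0, 0],
    [0, 0, 0, 0, 0, 0, 0],
    [0, 0, 0, 0, 0, 0, 0],
    [0, 0, 0, 0, 0, 0, 0],
    [0, 0, 0, -25, 0, 0, 0],
    [0, 0, 0, -40, 0, 0, 0],
    [0, 0, 0, 0, 0, 0, 0],
  ],
)

```text
time_s: 4.9
tool_pos: [0.4296, -0.0257, 0.0727]
tool_rot: [179.5, -0.1, 91.2]
force: [0.5, 0.5, -0.5]
grip_width: 0.0236
```

```bash
python3 - <<'E'
from h import *
rows([((0.4465,-0.0255,0.07),(180,0,-4.7),12),((0.4465,-0.0255,0.027),(180,0,-4.7),2)],0)
E
```

```text
[[0,0,1,0,0.0,-0.001,0.139],[0,0,2,0,0.0,-0.001,0.139],[0,1,1,1,0.0,-0.001,0.139],[0,0,1,0,0.0,-0.001,0.139],[0,1,2,0,0.0,-0.001,0.139],[0,1,1,0,0.0,-0.001,0.139],[0,1,1,1,0.0,-0.001,0.139],[0,1,1,0,0.0,-0.001,0.139],[0,1,0,0,0.0,-0.001,0.139],[0,1,1,0,0.0,-0.001,0.139],[0,2,0,1,0.0,-0.001,0.139],[0,1,0,0,0.0,-0.001,0.139]]
[[0,0,0,21,0.003,-0.001,0.003],[0,0,0,22,0.003,-0.001,0.003]]
end [ 0.4464 -0.0258  0.0268] [-1.7998e+02  4.0000e-02 -4.7300e+00]
```

Call:
send_rows(
  plan=[
    [0, 0, 1, 0, 0, 0, 0.139],
    [0, 0, 2, 0, 0, 0, 0.139],
    [0, 1, 1, 1, 0, 0, 0.139],
    [0, 0, 1, 0, 0, 0, 0.139],
    [0, 1, 2, 0, 0, 0, 0.139],
    [0, 1, 1, 0, 0, 0, 0.139],
    [0, 1, 1, 1, 0, 0, 0.139],
    [0, 1, 1, 0, 0, 0, 0.139],
    [0, 1, 0, 0, 0, 0, 0.139],
    [0, 1, 1, 0, 0, 0, 0.139],
    [0, 2, 0, 1, 0, 0, 0.139],
    [0, 1, 0, 0, 0, 0, 0.139],
  ],
)

```text
time_s: 6.1
tool_pos: [0.4421, -0.0257, 0.0648]
tool_rot: [180.0, 0.1, -4.7]
force: [-0.8, -0.3, -1.4]
grip_width: 0.0236
```

Call:
send_rows(
  plan=[
    [0, 0, 0, 21, 0, 0, 0],
    [0, 0, 0, 22, 0, 0, 0],
    [0, 0, 0, 0, 0, 0, 0],
    [0, 0, 0, 0, 0, 0, 0],
  ],
)

```text
time_s: 6.5
tool_pos: [0.442, -0.0259, 0.0222]
tool_rot: [180.0, 0.1, -4.4]
force: [0.3, -0.2, -0.5]
grip_width: 0.0234
```

```bash
python3 - <<'E'
from h import *
o=env.get_obs();print(o['time_s'],o['tool_pos'],o['tool_rot'])
print(proj('scene',[.565,-.0353,.035]),proj('scene',[.58,-.0365,.045]),proj('scene',[.58,-.0365,.025]))
pic('scene','sc2.png',(200,160,440,340),3.3)
E
```

```text
6.5 [ 0.44200252 -0.0258833   0.0222127 ] [ 1.79966158e+02  8.71985787e-02 -4.37964804e+00]
[np.float64(305.16201099164556), np.float64(240.3105074593675)] [np.float64(296.1557146226483), np.float64(235.62941687425277)] [np.float64(296.32903468389173), np.float64(244.47357261537124)]
```

View pics/sc2.png

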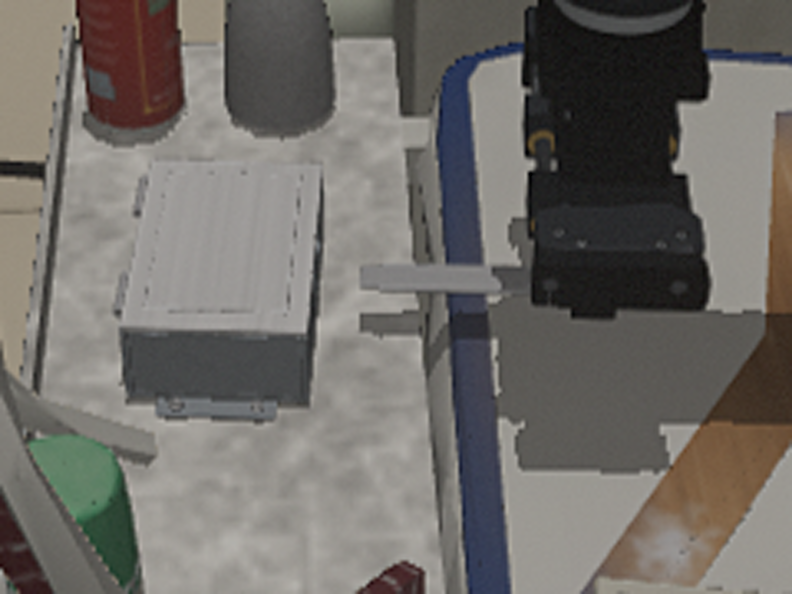

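Call:
send_rows(
  plan=[
    [0, 0, 0, -7, 0, 0, 0],
    [0, 0, 0, 0, 0, 0, 0],
    [0, 10, 0, 0, 0, 0, 0],
    [0, 10, 0, 0, 0, 0, 0],
    [0, 10, 0, 0, 0, 0, 0],
    [0, 10, 0, 0, 0, 0, 0],
    [0, 10, 0, 0, 0, 0, 0],
    [0, 4, 0, 0, 0, 0, 0],
    [0, 0, 0, 0, 0, 0, 0],
  ],
)

```text
time_s: 7.45
tool_pos: [0.497, -0.03, 0.0294]
tool_rot: [180.0, 0.0, -4.4]
force: [-0.6, -0.6, -1.8]
grip_width: 0.0233
```

```bash
python3 - <<'E'
from h import *
o=env.get_obs();print(o['time_s'],o['tool_pos'],o['tool_rot'],o['force'],o['wrist_torque'])
pic('scene','sc3.png',(200,160,440,340),3.3)
E
```

```text
7.45 [ 0.49700856 -0.03000645  0.02939307] [ 1.79970499e+02  6.52827070e-03 -4.37390525e+00] [-0.61140868 -0.60706343 -1.75011442] [-0.00602865  0.14567004 -0.00536966]
```

View pics/sc3.png

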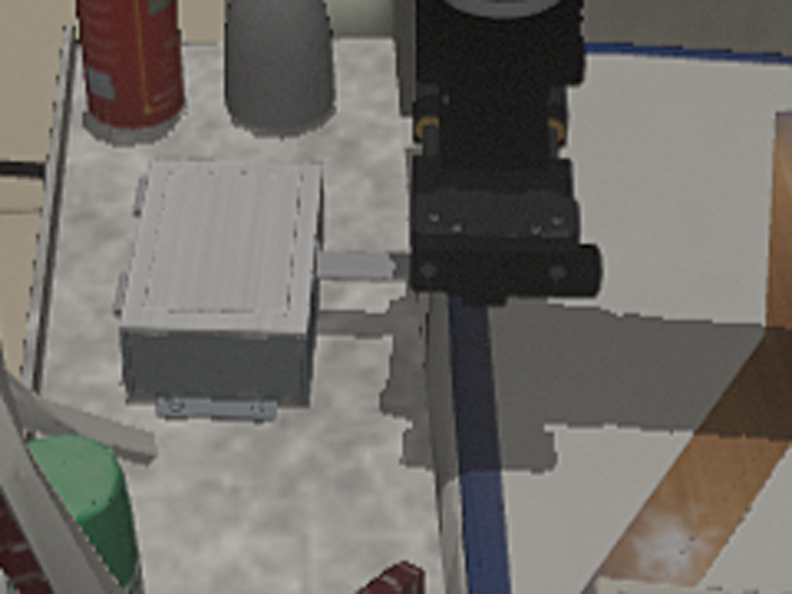

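Call:
send_rows(
  plan=[
    [0, 0, 0, -7, 0, 0, 0],
    [0, 1, 0, -7, 0, 0, 0],
    [0, 1, 0, -7, 0, 0, 0],
    [0, 3, 0, -7, 0, 0, 0],
    [0, 3, 0, -7, 0, 0, 0],
    [0, 0, 0, 0, 0, 0, 0],
    [0, 0, 0, 0, 0, 0, 0],
    [0, 0, 0, 0, 0, 0, 0],
  ],
)

```text
time_s: 8.3
tool_pos: [0.505, -0.0303, 0.0647]
tool_rot: [-180.0, -0.1, -4.4]
force: [-1.6, 0.3, -1.2]
grip_width: 0.0235
```

```bash
python3 - <<'E'
from h import *
o=env.get_obs();print(o['time_s'],o['tool_pos'],o['tool_rot'],o['force'],o['wrist_torque'])
pic('scene','sc4.png',(200,160,440,340),3.3)
E
```

```text
8.3 [ 0.50496101 -0.03034954  0.0647439 ] [-1.79990930e+02 -6.81932064e-02 -4.36067950e+00] [-1.55501616  0.33268582 -1.22604977] [-0.03051617  0.13259204  0.03287249]
```

View pics/sc4.png

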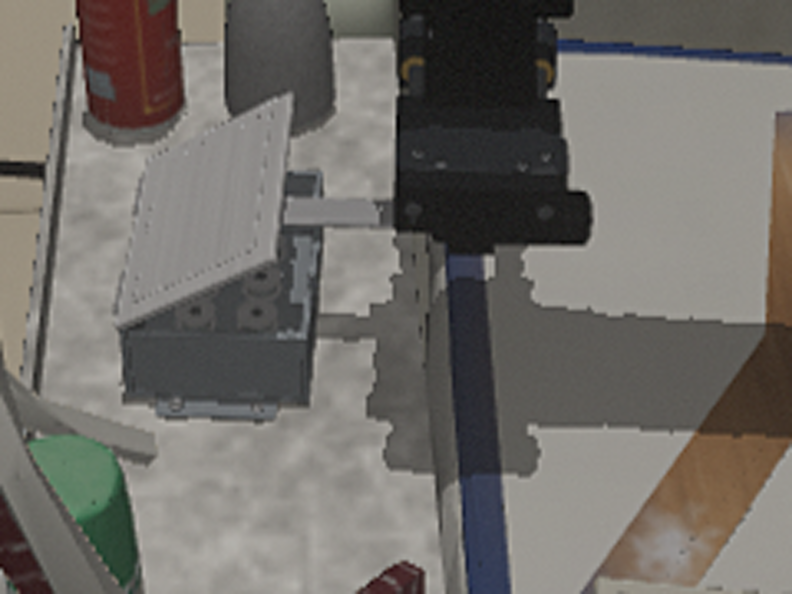

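Call:
send_rows(
  plan=[
    [0, 4, 0, -6, 0, 0, 0],
    [0, 5, 0, -6, 0, 0, 0],
    [0, 6, 0, -5, 0, 0, 0],
    [0, 6, 0, -4, 0, 0, 0],
    [0, 6, 0, -3, 0, 0, 0],
    [0, 7, 0, -3, 0, 0, 0],
    [0, 5, 0, -1, 0, 0, 0],
    [0, 0, 0, 0, 0, 0, 0],
    [0, 0, 0, 0, 0, 0, 0],
  ],
)

```text
time_s: 9.25
tool_pos: [0.5437, -0.0334, 0.0925]
tool_rot: [180.0, -0.0, -4.4]
force: [-0.7, 0.4, -0.8]
grip_width: 0.0236
```

```bash
python3 - <<'E'
from h import *
o=env.get_obs();print(o['time_s'],o['tool_pos'],o['tool_rot'],o['force'],o['wrist_torque'])
pic('scene','sc5.png',(200,160,440,340),3.3)
E
```

```text
9.25 [ 0.54372632 -0.0333793   0.09253349] [ 1.79997038e+02 -3.83303987e-02 -4.36366057e+00] [-0.68351236  0.35979395 -0.82426841] [-0.04533484  0.18308806  0.03860629]
```

View pics/sc5.png

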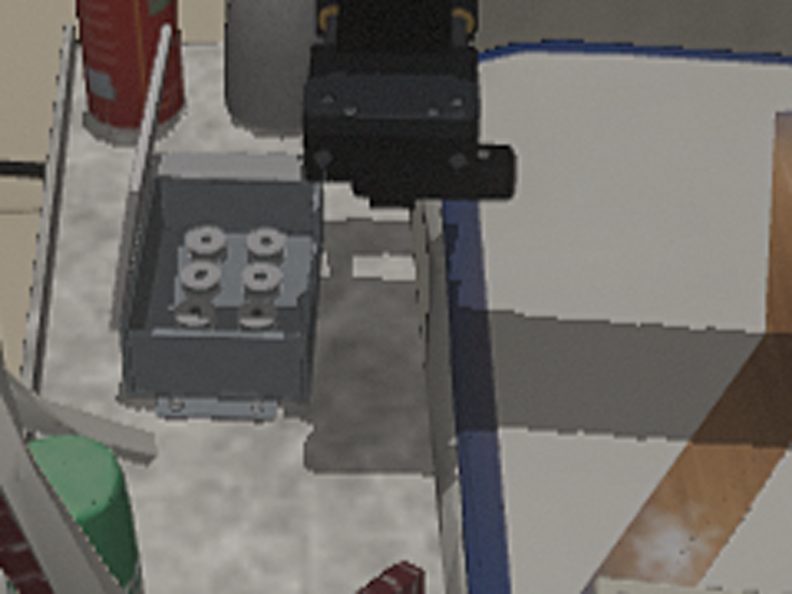

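Call:
send_rows(
  plan=[
    [0, -12, 0, 0, 0, 0, 0],
    [0, -25, 0, 0, 0, 0, 0],
    [0, -25, 0, 0, 0, 0, 0],
    [0, -25, 0, 0, 0, 0, 0],
    [0, -20, 0, 0, 0, 0, 0],
    [0, 0, 0, 0, 0, 0, 0],
    [0, 0, 0, 0, 0, 0, 0],
  ],
)

```text
time_s: 10.0
tool_pos: [0.4367, -0.0249, 0.0929]
tool_rot: [-179.9, -0.1, -4.3]
force: [0.6, 0.3, -0.6]
grip_width: 0.0236
```

```bash
python3 - <<'E'
from h import *
rows([((0.4265,-0.0248,0.075),(180,0,91.4),12),((0.4265,-0.0248,0.015),(180,0,91.4),4)],0)
E
```

```text
[[0,-1,0,1,0.0,-0.0,-0.139],[0,-1,0,2,0.0,-0.0,-0.139],[0,-1,0,1,0.0,-0.0,-0.139],[0,0,0,2,0.0,-0.0,-0.139],[0,-1,-1,1,0.0,-0.0,-0.139],[0,-1,0,2,0.0,-0.0,-0.139],[0,0,-1,1,0.0,-0.0,-0.139],[0,-1,-1,2,0.0,-0.0,-0.139],[0,0,0,1,0.0,-0.0,-0.139],[0,-1,-1,2,0.0,-0.0,-0.139],[0,0,-1,1,0.0,-0.0,-0.139],[0,0,-1,2,0.0,-0.0,-0.139]]
[[0,0,0,15,0.0,-0.0,-0.001],[0,0,0,15,0.0,-0.0,-0.001],[0,0,0,15,0.0,-0.0,-0.001],[0,0,0,15,0.0,-0.0,-0.001]]
end [ 0.4263 -0.0248  0.0149] [ 1.7991e+02 -5.0000e-02  9.1460e+01]
```

Call:
send_rows(
  plan=[
    [0, -1, 0, 1, 0, 0, -0.139],
    [0, -1, 0, 2, 0, 0, -0.139],
    [0, -1, 0, 1, 0, 0, -0.139],
    [0, 0, 0, 2, 0, 0, -0.139],
    [0, -1, -1, 1, 0, 0, -0.139],
    [0, -1, 0, 2, 0, 0, -0.139],
    [0, 0, -1, 1, 0, 0, -0.139],
    [0, -1, -1, 2, 0, 0, -0.139],
    [0, 0, 0, 1, 0, 0, -0.139],
    [0, -1, -1, 2, 0, 0, -0.139],
    [0, 0, -1, 1, 0, 0, -0.139],
    [0, 0, -1, 2, 0, 0, -0.139],
  ],
)

```text
time_s: 11.2
tool_pos: [0.4273, -0.0253, 0.0748]
tool_rot: [179.9, 0.0, 91.5]
force: [-0.0, -0.7, -0.6]
grip_width: 0.0237
```

Call:
send_rows(
  plan=[
    [0, 0, 0, 15, 0, 0, 0],
    [0, 0, 0, 15, 0, 0, 0],
    [0, 0, 0, 15, 0, 0, 0],
    [0, 0, 0, 14, 0, 0, 0],
    [0, 0, 0, 0, 0, 0, 0],
    [0, 0, 0, 0, 0, 0, 0],
  ],
)

```text
time_s: 11.8
tool_pos: [0.4268, -0.0254, 0.0157]
tool_rot: [180.0, 0.0, 91.2]
force: [0.5, -0.4, -1.0]
grip_width: 0.024
```

Now the last 11 mm, then release and raise.

Call:
send_rows(
  plan=[
    [0, 0, 0, 5, 0, 0, 0],
    [0, 0, 0, 4, 0, 0, 0],
    [0, 0, 0, 2, 0, 0, 0],
    [0, 0, 0, 0, 0, 0, 0],
    [0, 0, 0, 0, 0, 0, 0],
    [60, 0, 0, 0, 0, 0, 0],
    [60, 0, 0, 0, 0, 0, 0],
    [60, 0, 0, 0, 0, 0, 0],
    [60, 0, 0, 0, 0, 0, 0],
    [60, 0, 0, 0, 0, 0, 0],
  ],
)

```text
time_s: 12.8
tool_pos: [0.4262, -0.0251, 0.0046]
tool_rot: [180.0, -0.0, 91.2]
force: [0.2, -0.0, 0.1]
grip_width: 0.0554
```

Call:
send_rows(
  plan=[
    [60, 0, 0, -20, 0, 0, 0],
    [60, 0, 0, -40, 0, 0, 0],
    [60, 0, 0, -40, 0, 0, 0],
    [60, 0, 0, -40, 0, 0, 0],
    [60, 0, 0, 0, 0, 0, 0],
    [60, 0, 0, 0, 0, 0, 0],
  ],
)

```text
time_s: 13.4
tool_pos: [0.4267, -0.025, 0.1452]
tool_rot: [179.9, -0.1, 91.2]
force: [-1.2, -0.2, -0.9]
grip_width: 0.0594
```

```bash
python3 - <<'E'
from h import *
o=env.get_obs();print(o['time_s'],o['tool_pos'],o['force'])
pic('scene','sc6.png',(200,120,480,330),2.8)
E
```

```text
13.4 [ 0.42666311 -0.02502466  0.14520317] [-1.1615203  -0.18667043 -0.9179291 ]
```

View pics/sc6.png

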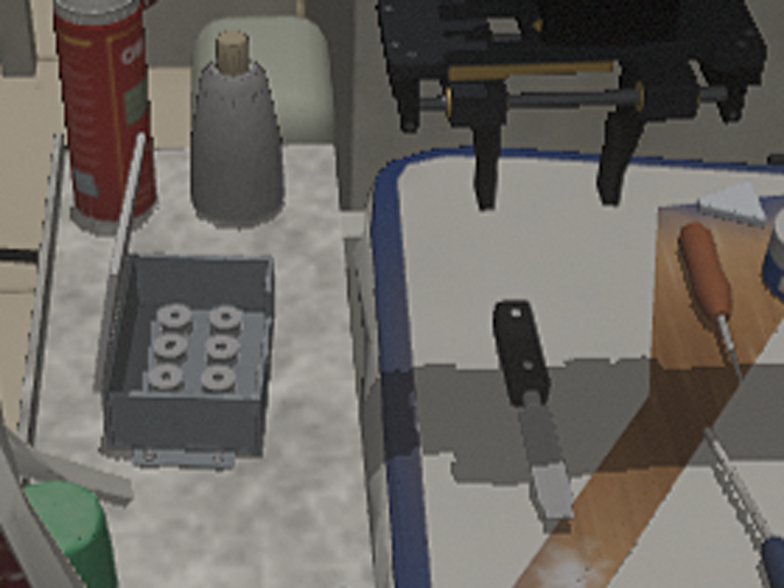

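Cover stands near upright (edge-on at about crop 125,190), the opener lies flat on the table (handle 522,350, tip 555,520), and the gripper is clear.

```bash
python3 -c "
from cell import env
print(env.sign_off())"
```

```text
the job is handed in; nothing more can be done
None
```

The cover was prised open with the opener blade and left standing by itself. The opener is back flat on the ironing table, and I handed the job in at about 13.5 s.

- **Method:** I gripped the handle about 20 mm ahead of its centre and slid the blade about 36 mm into the notch. I then swung the tip round the hinge, drew the blade straight back and laid the opener down where it had been.
- **Cover:** The last scene picture, taken before handing in, shows it near upright, roughly 75°. That is estimated from the picture and the blade path, because the joint angle cannot be read.
- **Opener:** The same picture shows it lying flat, with the open gripper about 14 cm above the table, touching nothing.
- **Forces:** At the end of each move the force reading stayed under about 2.5 N. The pictures show the gripper well away from the cover throughout.
- **Disagreement:** Before insertion the tip looked 1 to 2 mm lower in the picture than I had calculated. I raised it by 7 mm and it went in without resistance. No check failed.

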